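# Tilt the turner out of the roofed utensil box and hold it over the bowl

## Robot

A 6-joint arm with a two-finger parallel gripper is mounted at the origin on a cart in front of the work surface, level with it; the furniture and walls round the work are solid. World frame = base frame: x ahead of the robot, y to its left, z up, the work surface at z = 0. Lengths are in m, angles in degrees, forces in N, time in s.
With the tool pointing down it reaches from about 0.325 to 0.85 m from the base axis. Payload 15.5 kg.
Tool frame: the origin (TCP) lies midway between the tips of the shut fingers; the grasp point (between the pads) lies 19 mm behind it; z points along the fingers, y is the line along which they close (so a half turn about z gives the same grasp; the last joint's range is limited). The gripper opens to 91 mm and grips with 3 to 60 N. Pads are 32 mm wide; open, the fingers measure 118 mm over their backs; the gripper's body (76 mm by 178 mm) begins 60 mm behind the grasp point.
Start: joints at [-74.628, 28.281, 77.091, -0, 74.628, -5.472], TCP at [0.222, -0.584, 0.181] pointing down, gripper open.
Joint ranges: [-166.48, 166.48], [-47.26, 123.95], [12.59, 153.08], [-70.14, 250.14], [6.76, 159.57], [-176.63, 176.63]. Speed limits (degrees/s): [108.29, 108.29, 147.25, 172.46, 172.46, 172.46].

## Interface

Orientations are given as a 3x3 rotation matrix whose columns are the frame's x, y, z axes.
In Python, from bench import ctrl gives the robot as it stands. The module is installed in compiled form; this text tells all that it offers. Calls block until the motion is done:
- ctrl.goto(position, orientation): joint-space move of the TCP to a pose.
- ctrl.move_l(position, vel=0.15, ori=None, contact_N=None): straight line of the TCP; ori=None keeps the orientation; vel is the mean speed in m/s. With contact_N (N) it stops when the force on the tool has changed by that much, and returns True; else False.
- ctrl.movej(angles): joint-space move.
- ctrl.command_gripper(opening): opening from 0.0 (shut) to 1.0 (fully open); the grip force is fixed at half the most; returns when the fingers have stopped.
- ctrl.sleep(seconds).
- ctrl.ik(position, orientation): joint angles nearest the present ones, or None.
- ctrl.read_camera(name): name is "scene" or "top" or "wrist"; returns the picture (480x640x3 uint8, blue, green, red); there is no depth.
- ctrl.camera_params(name): a dict with "fx", "fy", "cx", "cy" (pixels), "pose" (4x4, takes a point from camera to world coordinates); the wrist camera has in their place "T_tool_cam" (4x4, takes a point from camera to tool coordinates, whose origin is the TCP and whose axes are the flange's). Camera axes: x right, y up, looking along -z (the intrinsics and any distortion apply to the point x, -y, -z); pixel columns grow to the right and rows downward; lengths in m; the calibration is good to about 2 mm. A picture is of the moment at which its call begins: read the wrist's pose just before it. camera_params takes no time and is no camera call.
A pose or a line that the arm cannot do raises ctrl.MotionError and nothing moves.
- ctrl.sign_off(): hands the job in; it is judged then, once.
Readings, each from a call of its own:
- ctrl.current_t(): time.
- ctrl.current_q(): joint angles.
- ctrl.current_dq(): joint speeds.
- ctrl.current_effort(): joint torques, N m.
- ctrl.current_tool_pos(): TCP position.
- ctrl.current_eef_rot(): TCP orientation.
- ctrl.current_contact_force(): force on the tool from outside, world axes, zero at the start.
- ctrl.current_wrist_torque(): the same for the moment, N m.
- ctrl.current_grip_width(): opening from 0.0 (shut) to 1.0 (fully open).
- ctrl.current_grasp_force(): force on a finger pad.
Only numpy, scipy, OpenCV 4.12 (cv2) and the standard library are available. Lean on these libraries where they do the work, as an engineer would, in place of code of your own. Each camera call takes 0.05 s, during which the arm holds its last target. There are 200 camera calls.

## Task

Take the slotted turner out of the wooden utensil box by its handle: its blade lies under the box's roof and the opening is shorter than the turner, so tilt the handle end up while the blade is still under the roof and draw it out slantwise over the tall end. Then hold its blade low over the middle of the rice bowl, ready to serve, still and without touching the bowl, and finish while holding it there; leave the box and the bowl standing where they are.

Things in the scene. Friction and masses are not known exactly. Their poses are not given: they have to be found in the camera images.
- utensil_box: Loose light-wood box, 156 x 320 mm (x, y), 1.4 kg. Origin: centre of underside; z up; y along it to the roofed end. Floor 6 mm thick, walls 8, inside 140 x 304; long sides 36 high; at -y end a tall board 115 high; cross rest 8 thick, 44 high at y -125 carries the handle; roof from y 32 to the +y end, underside at 66, top 74. Opening, roof edge to tall board: 184 mm; the turner is 292.
- turner: Slotted steel turner, 292 mm long, 110 g, in the box, blade flat on the floor under the roof, handle on the rest. y axis from handle to blade, z up, x across. Origin: at its middle, level with the blade's underside. Blade y 55..146, 72 wide, 3 thick; thin neck rises to z 37 at y -14; handle y -58..-14: 22 wide, z 32..40; y -146..-57: 28 wide, z 38..43.
- turner_grip (a point): Point in the middle of the turner's handle where it is well gripped across its 22 mm width: y -50 mm, z 37 mm in the turner's frame. Same axes as the turner.
- turner_blade (a point): Middle of the turner's blade: y +100 mm, z 2 mm in the turner's frame. Same axes as the turner.
- turner_tip (a point): Middle of the blade's front edge: y +146 mm, z 2 mm in the turner's frame. Same axes as the turner.
- bowl_centre (a point): Centre of the loose rice bowl (round, white with a band, 115 mm across, 52 mm high), half-way up: 26 mm above the surface it stands on. z up.
- rice_bowl: The same bowl; origin at the centre of its underside.

How it is judged (in metres and radians):
On the way, in this order (a step that is already met when the one before it is completed fails the run):
1. the turner is tilted handle end up while its blade is still under the roof (angle between turner's own y axis and vertical above 1.69 rad and y of turner_tip in the frame of utensil_box above 0.04 m and z of turner_tip in the frame of utensil_box below 0.066 m).
2. the turner is out of the box, blade above the roof's level (height (world z) of each of turner_tip, turner_grip above 0.08 m and contact force between turner and utensil_box below 0.2 N), for 0.1 s.
At the end, for the whole second after the job is handed in: Turner held still in the gripper, touching neither bowl nor box; blade's middle within 40 mm sideways of the bowl's centre, 60 to 220 mm above the surface, grip over 60 mm above it; box flat within 40 mm of its start, bowl upright within 30 mm of its start (horizontal distance between turner_blade and bowl_centre below 0.04 m and height (world z) of turner_blade between 0.06 and 0.22 m and height (world z) of turner_grip above 0.06 m and contact force between turner and the fingers above 1 N and contact force between turner and rice_bowl below 0.1 N and contact force between turner and utensil_box below 0.1 N and linear speed of turner below 0.03 m/s and distance of utensil_box from where it was at the start of the episode below 0.04 m and angle between utensil_box's own z axis and vertical below 0.05 rad and distance of rice_bowl from where it was at the start of the episode below 0.03 m and angle between rice_bowl's own z axis and vertical below 0.1 rad); the arm keeps its last pose, push and grip.
It fails at once if the box is dragged, lifted or tipped (distance of utensil_box from where it was at the start of the episode above 0.04 m or angle between utensil_box's own z axis and vertical above 0.2 rad).
It fails at once if the bowl is pushed away or tipped (distance of rice_bowl from where it was at the start of the episode above 0.03 m or angle between rice_bowl's own z axis and vertical above 0.3 rad).
It also fails if it takes over 45 s, if anything falls off the work surface, if the arm or the gripper's body presses on something with over 40 N, if the wrist force passes 120 N, or if a joint passes its speed limit or range.

## Working session

There is one attempt and no reset: what is moved stays moved. The work goes in short steps, each a Python script; the robot and the scene stay as the last script left them, time stands still between calls to the robot, and variables do not carry over. Pictures are saved under pics/ and viewed, at most 10 in all, crops included, and the job is handed in when it is done.

```bash
mkdir -p pics
python3 - <<'E'
from bench import ctrl
import cv2,numpy as np
np.set_printoptions(precision=4,suppress=True)
for n in ("scene","top"):
    cv2.imwrite(f"pics/{n}0.png",ctrl.read_camera(n)); print(n,ctrl.camera_params(n))
print(ctrl.camera_params("wrist"))
E
```

```text
scene {'fx': 513.9457156868237, 'fy': 513.9457156868237, 'cx': 317.33352470966764, 'cy': 232.95361120531373, 'pose': array([[ 0.9998, -0.0132, -0.0152,  0.4864],
       [-0.0063,  0.5115, -0.8592, -0.6722],
       [ 0.0191,  0.8592,  0.5113,  0.5266],
       [ 0.    ,  0.    ,  0.    ,  1.    ]])}
top {'fx': 591.2463649474496, 'fy': 591.2463649474496, 'cx': 313.8419509688361, 'cy': 238.13808320881398, 'pose': array([[ 0.0095,  0.9982, -0.0595,  0.4592],
       [-1.    ,  0.0094, -0.0026,  0.0697],
       [-0.002 ,  0.0595,  0.9982,  1.0716],
       [ 0.    ,  0.    ,  0.    ,  1.    ]])}
{'fx': 350.4229398725442, 'fy': 350.4229398725442, 'cx': 313.61775767078325, 'cy': 240.98120350334418, 'T_tool_cam': array([[-0.0008,  0.9614,  0.2752,  0.0776],
       [ 1.    ,  0.0008,  0.0001,  0.0012],
       [-0.0001,  0.2752, -0.9614, -0.2043],
       [ 0.    ,  0.    ,  0.    ,  1.    ]])}
```

View pics/top0.png

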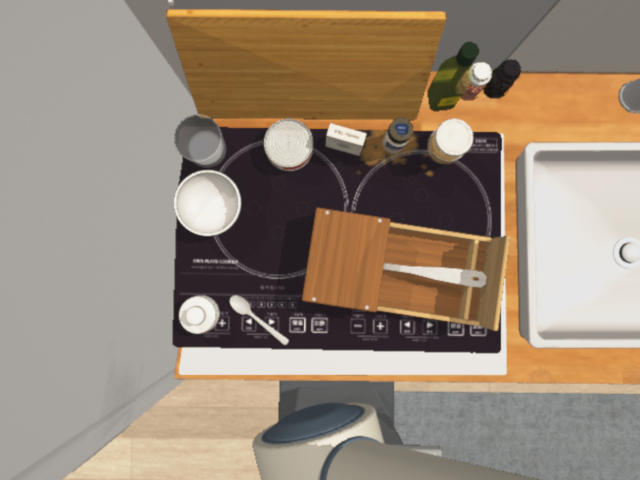

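View pics/scene0.png

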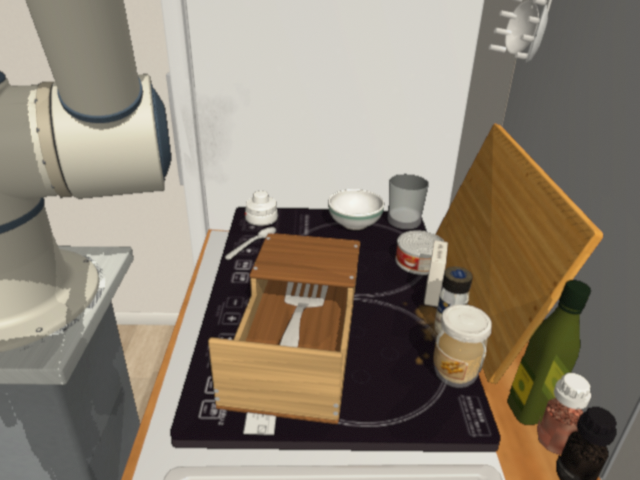

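The top view shows the roof corners at (317,209), (391,215), (377,311) and (304,302). The handle runs from (388,267) to its end at about (485,279), and the bowl rim is centred at (208,203). In the scene view the tall board faces the camera, the blade is under the roof, and the bowl is at (356,208) behind it.

```bash
cat > h.py <<'E'
from bench import ctrl
import cv2,numpy as np
np.set_printoptions(precision=4,suppress=True)
def ray(P,T,uv,z):
    T=np.array(T); d=T[:3,:3]@np.array([(uv[0]-P['cx'])/P['fx'],-(uv[1]-P['cy'])/P['fy'],-1])
    return T[:3,3]+d*(z-T[2,3])/d[2]
def top(uv,z):
    P=ctrl.camera_params('top'); return ray(P,P['pose'],uv,z)
def wristT():
    T=np.eye(4);T[:3,:3]=ctrl.current_eef_rot();T[:3,3]=ctrl.current_tool_pos()
    return T@np.array(ctrl.camera_params('wrist')['T_tool_cam'])
def project(P,T,p):
    c=np.linalg.inv(T)@np.append(p,1); return (P['cx']-P['fx']*c[0]/c[2],P['cy']+P['fy']*c[1]/c[2])
E
python3 - <<'E'
from h import *
c=np.array([top(p,.074) for p in [(317,209),(391,215),(377,311),(304,302)]]);print(c)
h0,h1=top((485,279),.043),top((388,267),.040);print("handle",h0,h1)
img=cv2.imread('pics/top0.png');hsv=cv2.cvtColor(img,cv2.COLOR_BGR2HSV)
m=((hsv[...,1]<60)&(hsv[...,2]>140)).astype(np.uint8)
m[:, :170]=0;m[:,245:]=0;m[:165]=0;m[245:]=0
cs=max(cv2.findContours(m,0,2)[0],key=cv2.contourArea);(u,v),r=cv2.minEnclosingCircle(cs)
print("bowl",u,v,r,top((u,v),.052),r/591*1.02)
d=h1-h0;print("yaw",np.degrees(np.arctan2(d[1],d[0])))
# box yaw from roof
for a,b in((1,0),(2,3)):
    e=c[b]-c[a];print(np.degrees(np.arctan2(e[1],e[0])),np.linalg.norm(e))
for a,b in((0,3),(1,2)):
    e=c[a]-c[b];print(np.degrees(np.arctan2(e[1],e[0])),np.linalg.norm(e))
print(ctrl.current_eef_rot())
E
```

```text
[[ 0.5682  0.0674  0.074 ]
 [ 0.5591 -0.0581  0.074 ]
 [ 0.3972 -0.0349  0.074 ]
 [ 0.411   0.0878  0.074 ]]
handle [ 0.4523 -0.2252  0.043 ] [ 0.4715 -0.0574  0.04  ]
bowl 194.25714111328125 204.5 46.353729248046875 [0.5764 0.2802 0.052 ] 0.08000136012353269
yaw 83.46474660754492
85.87491423781672 0.12575254425959498
83.55517559114513 0.12339998156623203
-7.393794983089411 0.1584464376205769
-8.152065142205162 0.16358728347519605
[[ 0.9346  0.3558 -0.0003]
 [ 0.3558 -0.9346  0.0011]
 [ 0.0001 -0.0011 -1.    ]]
```

```bash
cat > plan.py <<'E'
from h import *
W=[(145,8,0),(143,12,5),(139,13,9),(130,13,14),(112,14,19),(92,14,25),(72,14,32),(52,14,39),(34,16,45),(20,24,47),(8,60,47),(0,120,47),(0,190,45)]  # tip y,z (mm, box frame), tilt
def seg(a,b,n=40): return [np.array(a)+(np.array(b)-a)*t for t in np.linspace(0,1,n)]
TURN=seg((55,0),(146,0))+seg((55,3),(146,3))+seg((55,0),(-14,32))+seg((55,3),(-14,40))+seg((-14,32),(-58,32))+seg((-14,40),(-58,40))+seg((-57,38),(-146,38))+seg((-57,43),(-146,43))
FING=seg((-66,18),(-34,18))+seg((-66,18),(-66,97))+seg((-34,18),(-34,97))
BODY=seg((-88,97),(-12,97))+seg((-88,97),(-88,220))+seg((-12,97),(-12,220))+seg((-12,220),(50,220))
RECT=dict(roof=(32,160,66,74),board=(-160,-152,0,115),rest=(-129,-121,0,44),floor=(-160,160,0,6),wall=(152,160,0,70))
def axes(a): a=np.radians(a); return np.array([np.cos(a),-np.sin(a)]),np.array([np.sin(a),np.cos(a)])
def origin(w): # turner origin in plane, mm
    y,z=axes(w[2]); return np.array(w[:2])-146*y-2*z
def dense(n=4):
    w=np.array(W,float); t=np.arange(len(w)); tt=np.linspace(0,len(w)-1,n*(len(w)-1)+1)
    return np.array([np.interp(tt,t,w[:,k]) for k in range(3)]).T
def tcp(w,B,yaw,sgn):
    """B: box origin xy (m); yaw: in-plane heading deg. TCP pose for turner tip/tilt w."""
    c=np.radians(yaw); e=np.array([np.cos(c),np.sin(c),0]); k=np.array([0,0,1.]); xt=np.cross(e,k)
    y,z=axes(w[2]); o=origin(w)
    P=lambda v: v[0]*e+v[1]*k
    p=np.array([*B,0])+P(o-50*y+(37-19)*z)/1000
    Y=sgn*xt; Z=-P(z); return p,np.column_stack([np.cross(Y,Z),Y,Z])
if __name__=="__main__":
    for w in dense(2):
        y,z=axes(w[2]);o=origin(w);s=[]
        for nm,pts in(("T",TURN),("F",FING),("B",BODY)):
            q=np.array([o+p[0]*y+p[1]*z for p in pts])
            for r,(a,b,c,d) in RECT.items():
                if nm!="T" and r in("rest","floor"): pass
                dx=np.maximum(np.maximum(a-q[:,0],q[:,0]-b),0);dz=np.maximum(np.maximum(c-q[:,1],q[:,1]-d),0)
                m=np.hypot(dx,dz).min()
                if m<9: s.append(f"{nm}-{r}:{m:.1f}")
        print(w,*s)
    for sgn in(1,-1):
        out=[]
        for w in dense(1):
            q=ctrl.ik(*tcp(w,(.470,-.080),83.5,sgn)); out.append(q)
        print(sgn,*[None if q is None else np.round(q) for q in out],sep="\n")
        bowl=top((208,203),.052);
        print("bowl",bowl)
        for yaw in (83,60,110,40):
            c=np.radians(yaw);w=(46,110,10)
            p,R=tcp(w,bowl[:2],yaw,sgn); print(yaw,p,ctrl.ik(p,R))
E
python3 plan.py
```

```text
[145.   8.   0.] T-board:5.0 T-rest:0.0 T-floor:0.0 T-wall:7.0
[144.   10.    2.5] T-board:5.8 T-floor:2.0 T-wall:8.0
[143.  12.   5.] T-board:7.2 T-floor:4.0 T-wall:8.9
[141.   12.5   7. ] T-board:7.6 T-floor:4.5
[139.  13.   9.] T-board:8.2 T-floor:5.0
[134.5  13.   11.5] T-board:7.5 T-floor:5.0
[130.  13.  14.] T-board:8.2 T-floor:5.1
[121.   13.5  16.5] T-floor:5.6
[112.  14.  19.] T-floor:6.1
[102.  14.  22.] T-floor:6.1
[92. 14. 25.] T-floor:6.2
[82.  14.  28.5] T-floor:6.2
[72. 14. 32.] T-floor:6.3
[62.  14.  35.5] T-floor:6.4
[52. 14. 39.] T-floor:6.4
[43. 15. 42.] T-floor:7.5
[34. 16. 45.] T-floor:8.6
[27. 20. 46.]
[20. 24. 47.]
[14. 42. 47.]
[ 8. 60. 47.]
[ 4. 90. 47.]
[  0. 120.  47.]
[  0. 155.  46.]
[  0. 190.  45.]
1
[-23.  30. 107.  -0.  43. -16.]
[-19.  28. 106.  -7.  45.  -7.]
[-16.  27. 106. -12.  46.  -1.]
[-12.  26. 105. -19.  49.   7.]
[-10.  25. 105. -25.  51.  12.]
[ -7.  25. 104. -31.  55.  19.]
[ -3.  26. 104. -38.  59.  26.]
[  1.  27. 103. -44.  64.  33.]
[  4.  29. 103. -48.  69.  38.]
[  5.  28. 103. -50.  70.  38.]
[  3.  25. 101. -49.  73.  33.]
[  2.  
[... 522 characters left out ...]
5.  -25.   51. -168.]
[  -7.   25.  104.  -31.   55. -161.]
[  -3.   26.  104.  -38.   59. -154.]
[   1.   27.  103.  -44.   64. -147.]
[   4.   29.  103.  -48.   69. -142.]
[   5.   28.  103.  -50.   70. -142.]
[   3.   25.  101.  -49.   73. -147.]
[   2.   20.   97.  -48.   78. -154.]
[   1.   15.   92.  -45.   83. -163.]
bowl [0.5793 0.2564 0.052 ]
83 [0.5617 0.1133 0.1598] [  11.7833   27.588    83.0554   -9.907    72.8501 -157.9995]
60 [0.5071 0.1315 0.1598] [  13.3478   25.6869   86.5731   -7.5202   74.7671 -134.2276]
110 [0.6286 0.1209 0.1598] [ 11.4814  30.3618  77.802  -10.4875  70.6438 174.8629]
40 [0.4688 0.1637 0.1598] [  15.5693   24.6732   88.4192   -4.2436   76.0648 -113.0783]
```

```bash
sed -i 's/^W=.*/W=[(145,8,0),(143,13,5),(139,16,9),(130,17,14),(112,17,19),(92,17,25),(72,17,32),(52,17,39),(34,19,45),(20,26,47),(8,60,47),(0,120,47),(0,190,45)]/' plan.py
python3 - <<'E'
from plan import *
p,R=tcp(W[0],(.470,-.080),83.5,1); p[2]=.2
ctrl.goto(p,R); ctrl.command_gripper(0.6)
T=wristT(); np.save('T1.npy',T); cv2.imwrite('pics/w1.png',ctrl.read_camera('wrist'))
print(ctrl.current_tool_pos(),ctrl.current_t(),ctrl.current_grip_width())
P=ctrl.camera_params('wrist')
for q in [(.463,-.130,.046),(.4523,-.2252,.049)]: print(project(P,T,q))
E
```

```text
[ 0.4643 -0.1307  0.2   ] 2.7333 0.602037013161829
(np.float64(312.18263560707544), np.float64(216.62824559224373))
(np.float64(312.46201111152226), np.float64(301.856968671618))
```

View pics/w1.png

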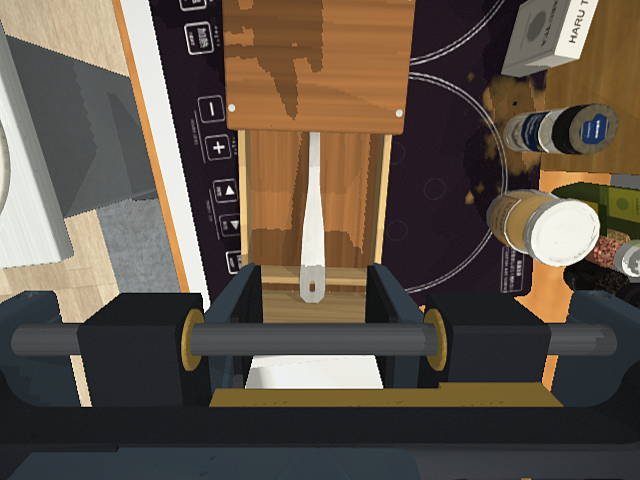

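The wrist view shows the handle end at (313,303), as predicted, with the neck going under the roof edge at (315,133). The roof edge itself runs from (238,129) to (404,134).

Run:
```python
from h import *
T=np.load('T1.npy');P=ctrl.camera_params('wrist');r=lambda u,v,z:ray(P,T,(u,v),z)
g=lambda d:np.degrees(np.arctan2(d[1],d[0]))
a,b=r(238,129,.074),r(404,134,.074);print("roof edge",a,b,g(b-a)+90,np.linalg.norm(b-a))
img=cv2.imread('pics/w1.png');hsv=cv2.cvtColor(img,cv2.COLOR_BGR2HSV)
m=(hsv[...,1]<45)&(hsv[...,2]>120)
pts=[]
for v,z in((150,.033),(180,.046),(200,.046),(215,.046),(230,.047),(255,.049),(275,.049)):
    u=np.where(m[v,285:345])[0]+285; pts.append(r(u.mean(),v,z)); print(v,u.min(),u.max(),pts[-1])
pts=np.array(pts);f=np.polyfit(pts[:,1],pts[:,0],1);print(f,"yaw",90-np.degrees(np.arctan(f[0])))
end=r(313,303,.048);print("end",end)
```

```text
roof edge [ 0.4068 -0.0368  0.074 ] [ 0.5548 -0.0581  0.074 ] 81.8097563539762 0.1494702147746261
150 309 319 [ 0.4725 -0.0637  0.033 ]
180 309 319 [ 0.4692 -0.0926  0.046 ]
200 307 320 [ 0.4664 -0.1128  0.046 ]
215 305 321 [ 0.464  -0.1284  0.046 ]
230 303 323 [ 0.4622 -0.1441  0.047 ]
255 301 323 [ 0.4581 -0.1708  0.049 ]
275 300 324 [ 0.4555 -0.1935  0.049 ]
[0.134  0.4813] yaw 82.3685408010653
end [ 0.4527 -0.2271  0.048 ]
```

```bash
sed -i 's/o-50\*y/o-38*y/; s/(145,8,0),(143,13,5)/(143,8,0),(144,13,5)/' plan.py
cat >> h.py <<'E'
B=(.4724,-.0794);YAW=82.4
E
python3 - <<'E'
from plan import *
for w in W: assert ctrl.ik(*tcp(w,B,YAW,1)) is not None
p,R=tcp(W[0],B,YAW,1)
print(p); ctrl.move_l(p+[0,0,.08],ori=R); print(ctrl.move_l(p,vel=.08,contact_N=8))
ctrl.command_gripper(0.0)
print(ctrl.current_tool_pos(),ctrl.current_grip_width()*91,ctrl.current_grasp_force(),ctrl.current_contact_force(),ctrl.current_t())
for w in W[1:4]:
    p,R=tcp(w,B,YAW,1); ctrl.move_l(p,vel=.05,ori=R)
    print(w,ctrl.current_contact_force(),ctrl.current_grip_width()*91,ctrl.current_t())
cv2.imwrite('pics/s2.png',ctrl.read_camera('scene'))
E
```

```text
[ 0.467 -0.12   0.024]
False
[ 0.467 -0.12   0.024] 0.625165413586653 0.0 [-0.5167 -0.8971 -0.2323] 5.5833
(144, 13, 5) [-0.204   0.4388 -0.3756] 0.4435570832755514 6.1583
(139, 16, 9) [-0.0262  0.2779  0.2924] 0.3039914787010104 6.625
(130, 17, 14) [-0.373  -0.0719  0.2632] 0.24730609822134583 7.1167
```

View pics/s2.png

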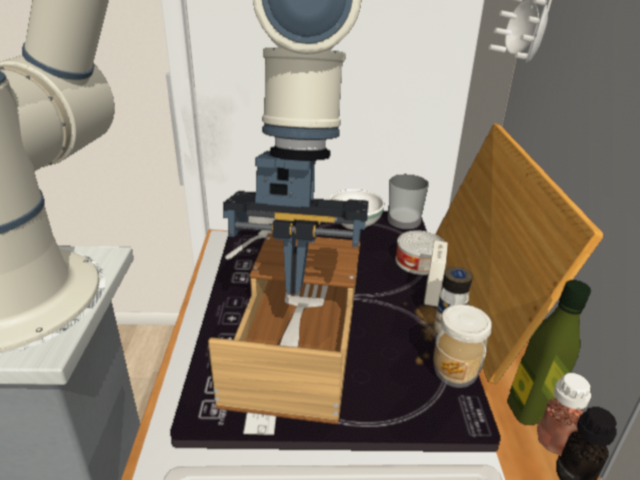

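The fingers shut fully (0.6 mm), so the grasp missed. In the picture the turner looks unmoved, with its blade at (305,293). I'll go back along the path, open, and look from above.

Run:
```python
from plan import *
p,R=tcp(W[3],B,YAW,1); 
cv2.imwrite('pics/w3a.png',ctrl.read_camera('wrist'))
ctrl.move_l(p+[0,0,.1],vel=.15); 
p,R=tcp(W[0],B,YAW,1);p[2]=.2;ctrl.move_l(p,ori=R);ctrl.command_gripper(.6)
T=wristT(); np.save('T3.npy',T)
cv2.imwrite('pics/w3.png',ctrl.read_camera('wrist'));print(ctrl.current_t())
a=cv2.imread('pics/w3a.png');b=cv2.imread('pics/w3.png')
cv2.imwrite('pics/w3c.png',np.hstack([a[:,130:530],b[:,130:530]]))
```

```text
9.4333
```

View pics/w3c.png

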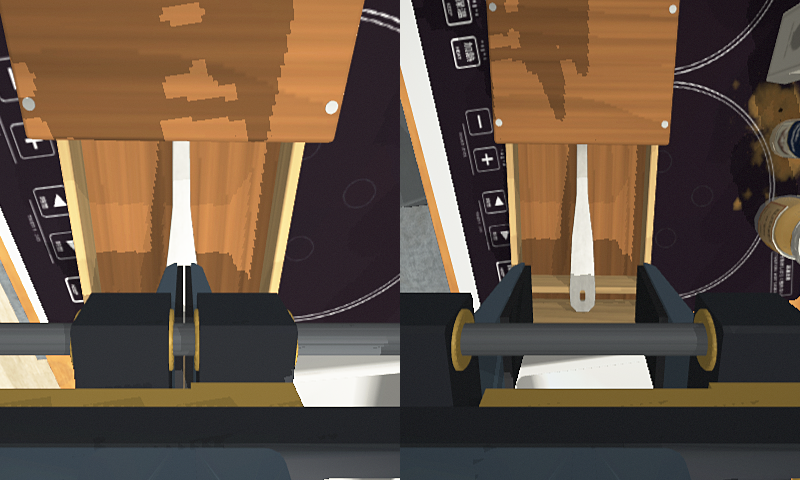

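The left half, taken at the end of the lift, shows the shut fingertips at about (182,265) lying over the handle. The right half shows the turner still lying in the box, handle end at about (312,311). I'll check the handle's height by triangulating with the scene view, and whether it moved.

Run:
```python
from plan import *
P=ctrl.camera_params('wrist')
for n in '13':
    T=np.load(f'T{n}.npy');im=cv2.imread(f'pics/w{n}.png');h=cv2.cvtColor(im,cv2.COLOR_BGR2HSV);m=(h[...,1]<45)&(h[...,2]>120)
    for v in (160,215,270):
        u=np.where(m[v,285:345])[0]+285; print(n,v,u.min(),u.max(),ray(P,T,(u.mean(),v),.046))
    col=m[280:330,306:320].mean(1);e=280+np.where(col>.3)[0].max();print("end row",e,ray(P,T,(313,e),.046))
S=ctrl.camera_params('scene')
o=np.array([*B,0.]);c=np.radians(YAW);e=np.array([np.cos(c),np.sin(c),0]);o=o-.003*e
print("expected turner in scene")
for y,z in((-100,49),(-57,49),(-38,46),(-14,46),(20,24),(55,9),(100,9)): print(y,project(S,np.array(S['pose']),o+e*y/1000+[0,0,z/1000]))
a=cv2.imread('pics/scene0.png')[230:370,230:380]
cv2.imwrite('pics/sc.png',cv2.resize(np.vstack([a]),None,fx=4,fy=4,interpolation=cv2.INTER_CUBIC))
```

```text
1 160 309 319 [ 0.4714 -0.073   0.046 ]
1 215 305 321 [ 0.464  -0.1284  0.046 ]
1 270 300 324 [ 0.456  -0.1889  0.046 ]
end row 302 [ 0.4527 -0.2269  0.046 ]
3 160 307 316 [ 0.4729 -0.0622  0.046 ]
3 215 305 319 [ 0.4658 -0.1176  0.046 ]
3 270 301 323 [ 0.4576 -0.1781  0.046 ]
end row 311 [ 0.4521 -0.2271  0.046 ]
expected turner in scene
-100 (np.float64(286.56282347879704), np.float64(355.7204142744463))
-57 (np.float64(292.1368288820844), np.float64(333.39886731342773))
-38 (np.float64(294.42610739973463), np.float64(325.9081097733295))
-14 (np.float64(297.1588819630815), np.float64(314.9180936813848))
20 (np.float64(300.7423423650841), np.float64(311.8234125917498))
55 (np.float64(304.0930232974073), np.float64(305.1907631764269))
100 (np.float64(308.08814957620194), np.float64(288.30977193109453))
```

View pics/sc.png

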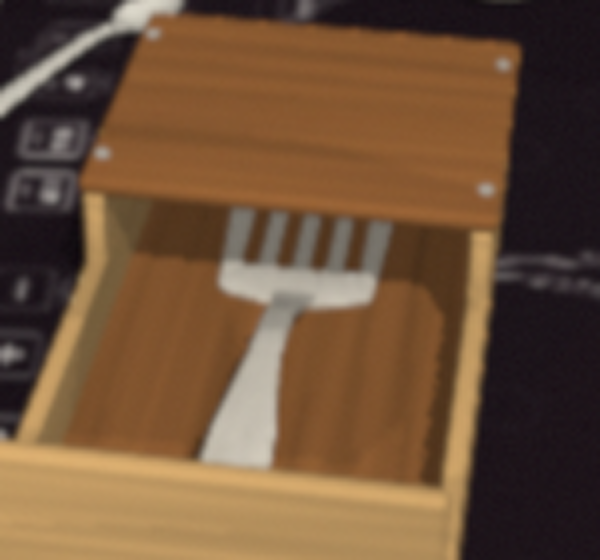

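The blade's back edge is at crop (295,305), which is (304,306) in the full picture. That matches the expected (304,305), so the turner is where I modelled it and hasn't moved. I'll redo the grasp at the recommended y -50 and close in steps while watching.

```bash
sed -i 's/o-38\*y/o-50*y/' plan.py; sed -i 's/^B=.*/B=(.4716,-.0794);YAW=82.4/' h.py
python3 - <<'E'
from plan import *
p,R=tcp(W[0],B,YAW,1)
ctrl.move_l(p+[0,0,.06],ori=R); print(ctrl.move_l(p,vel=.08,contact_N=8))
print(ctrl.current_tool_pos()-p)
a=ctrl.read_camera('wrist');s=ctrl.read_camera('scene')
for g in (.4,.32,.27,.23,.2,.1,0):
    ctrl.command_gripper(g);f=ctrl.current_grasp_force();w=ctrl.current_grip_width();print(g,w*91,f,ctrl.current_contact_force(),ctrl.current_t())
    if f>3 and w>g+.03: break
b=ctrl.read_camera('wrist')
cv2.imwrite('pics/g.png',np.hstack([a[100:420,180:450],b[100:420,180:450],s[180:500,200:420][:,:,:] if s.shape[0]>=500 else s[160:480,200:420]]))
E
```

```text
False
[ 0.0002 -0.0001  0.0003]
0.4 36.35072846486014 0.0 [0.2795 0.8658 0.5148] 11.8417
0.32 29.027562459864352 0.0 [-0.4901 -0.1477  0.2439] 12.1833
0.27 24.71613583146009 0.0 [-0.1185  0.2396 -0.2834] 12.4917
0.23 20.811734781332436 0.0 [-0.8202 -0.2342 -0.0748] 12.7833
0.2 18.535485475512473 0.0 [ 0.0136 -0.0992 -0.5568] 13.05
0.1 9.138921294953718 0.0 [-0.337  -0.0751 -0.2269] 13.4167
0 0.3087203775818893 0.0 [ 0.4633  1.3068 -0.1972] 13.7583
```

View pics/g.png

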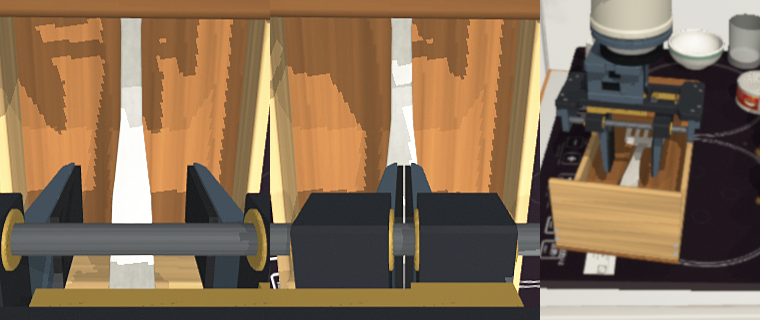

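The wrist crops show the open fingertips' front edges at about v=265, 108 px apart for a 54.6 mm gap. That puts them about 0.18 m from the camera, not 0.213, so the real tips look some 30 mm short of the stated TCP. I'll check this against the scene view and probe by touch: shut the fingers and lower them onto the handle.

Run:
```python
from plan import *
S=ctrl.camera_params('scene');p,R=tcp(W[0],B,YAW,1)
for d in(0,.034):
    for s in(-1,1): print(d,project(S,np.array(S['pose']),p+R[:,1]*.0273*s-R[:,2]*d-R[:,0]*.016))
print(ctrl.current_grip_width(),ctrl.current_tool_pos(),ctrl.current_contact_force())
# fingers are shut right over the handle: feel downwards gently
print(ctrl.move_l(p-[0,0,.012],vel=.015,contact_N=3),ctrl.current_tool_pos(),ctrl.current_contact_force(),ctrl.current_t())
```

```text
0 (np.float64(271.06408087135446), np.float64(349.5361367127732))
0 (np.float64(310.2148715563067), np.float64(353.6435465225144))
0.034 (np.float64(270.3857245914541), np.float64(330.78434919011386))
0.034 (np.float64(310.5217173718749), np.float64(334.84881570230726))
0.0031656402060787235 [ 0.4646 -0.1319  0.024 ] [ 0.6982  0.0486 -0.6177]
True [ 0.4645 -0.1319  0.0125] [0.1252 0.4257 6.944 ] 14.5333
```

Contact came at TCP z 0.0125, against a handle top at z 0.046. So the real fingertips are about 34 mm behind the reported TCP, agreeing with the camera estimate. I'll correct for this in `tcp()` and grasp again.

```bash
sed -i 's/Y=sgn\*xt; Z=-P(z); return p,/Y=sgn*xt; Z=-P(z); p=p+.034*Z; return p,/' plan.py
python3 - <<'E'
from plan import *
p,R=tcp(W[0],B,YAW,1); print(p)
bad=[w for w in W if ctrl.ik(*tcp(w,B,YAW,1)) is None]; print("bad",bad)
ctrl.move_l(p+[0,0,.055]); ctrl.command_gripper(.6)
print(ctrl.move_l(p,vel=.06,contact_N=5),ctrl.current_tool_pos())
ctrl.command_gripper(0.0)
print(ctrl.current_grip_width()*91,ctrl.current_grasp_force(),ctrl.current_contact_force(),ctrl.current_t())
if ctrl.current_grip_width()*91>12:
  for w in W[1:4]:
    q,R=tcp(w,B,YAW,1); ctrl.move_l(q,vel=.05,ori=R)
    print(w,ctrl.current_contact_force(),ctrl.current_wrist_torque(),ctrl.current_grip_width()*91,ctrl.current_t())
a=ctrl.read_camera('scene');b=ctrl.read_camera('wrist')
cv2.imwrite('pics/s5.png',np.hstack([a[120:440,150:450],b[60:380,130:530]]))
E
```

```text
[ 0.4646 -0.1319 -0.01  ]
bad []
False [ 0.4648 -0.132  -0.0098]
19.33558924928025 29.941550215517054 [ 0.0134 -0.8289  1.8125] 17.55
(144, 13, 5) [ 0.2715  0.2475 -1.3969] [-0.0428 -0.0785  0.0107] 19.4775085959405 18.1417
(139, 16, 9) [-0.4849  0.0151 -1.9587] [ 0.0171 -0.1401  0.0557] 19.595878494399766 18.6417
(130, 17, 14) [-1.1795  0.4566 -1.1647] [ 0.0691 -0.1016 -0.0174] 19.544656790391127 19.1833
```

View pics/s5.png

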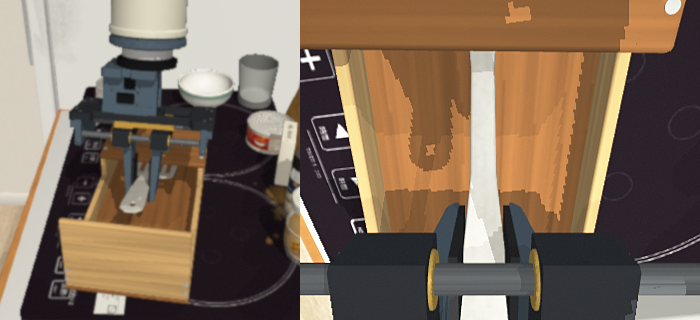

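The turner is gripped (19.4 mm, 30 N). The handle end is tilted up and visible at (133,205) in the scene crop, and the blade is still under the roof. I'll continue drawing it out.

Run:
```python
from plan import *
for w in W[4:]:
    q,R=tcp(w,B,YAW,1); hit=ctrl.move_l(q,vel=.07,ori=R,contact_N=10)
    print(w,hit,ctrl.current_contact_force(),ctrl.current_grip_width()*91,ctrl.current_t())
    if hit: break
a=ctrl.read_camera('scene');b=ctrl.read_camera('top')
cv2.imwrite('pics/s6.png',np.hstack([a[0:480,130:470],b[100:400,150:520].repeat(1,0) if 0 else cv2.copyMakeBorder(b[100:400,150:520],0,180,0,0,0)]))
```

```text
(112, 17, 19) False [ 0.5411 -0.1968 -1.8835] 19.4715228579256 19.75
(92, 17, 25) False [-0.4081 -0.7631 -0.6706] 19.210117417060072 20.25
(72, 17, 32) False [ 0.0865 -0.9146 -0.3436] 19.430387902601026 20.75
(52, 17, 39) False [ 0.2206 -0.6584 -1.5589] 19.447718002771055 21.2167
(34, 19, 45) False [-0.5563  0.1377 -1.7373] 19.112917290619006 21.6417
(20, 26, 47) False [ 0.493   0.5296 -0.1341] 19.88193209135343 22.0167
(8, 60, 47) False [ 1.2275 -0.0498 -1.5668] 19.332257975155745 22.6833
(0, 120, 47) False [ 0.3242 -0.4936 -1.15  ] 19.27017005293062 23.7
(0, 190, 45) False [ 0.1492 -0.1239 -0.4615] 19.58060345889192 24.775
```

View pics/s6.png

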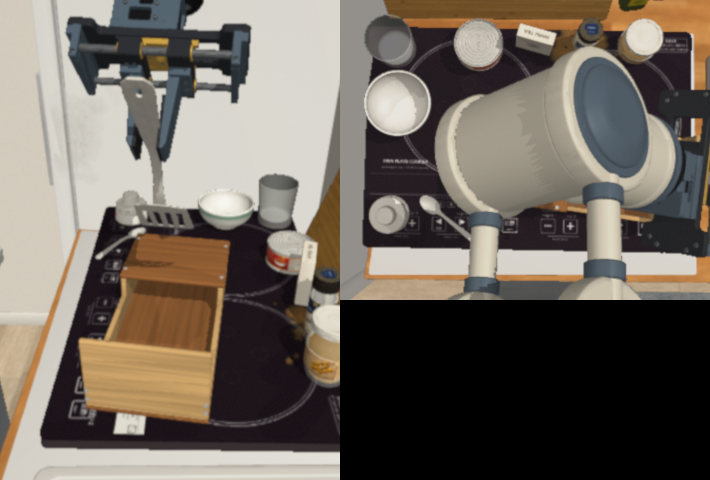

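The turner is out, with the blade at (165,215) in the left half, above roof level. The box is in place, and the bowl is still at (207,202) in the top view. Next I'll carry the blade over the bowl.

Run:
```python
from plan import *
bw=top((207.5,202.5),.052)[:2]
for w,v in(((-60,210,30),.15),((46,190,12),.15),((46,110,12),.06)):
    q,R=tcp(w,bw,YAW,1); print(w,ctrl.move_l(q,vel=v,ori=R,contact_N=12),ctrl.current_contact_force(),ctrl.current_grip_width()*91,ctrl.current_t())
ctrl.sleep(.5)
a=ctrl.read_camera('scene');b=ctrl.read_camera('top');P=ctrl.camera_params('scene');T=ctrl.camera_params('top')
o=np.array([*bw,.12]);print("blade expected",project(P,np.array(P['pose']),o),project(T,np.array(T['pose']),o))
cv2.imwrite('pics/s7.png',np.hstack([cv2.resize(a[120:320,250:450],None,fx=2,fy=2),cv2.resize(b[110:310,150:350],None,fx=2,fy=2)]))
```

```text
(-60, 210, 30) False [ 0.3507  0.633  -1.4439] 19.461314302833152 26.8167
(46, 190, 12) False [ 0.3717  0.0516 -0.8722] 19.462151698260715 27.7667
(46, 110, 12) False [-0.7332  0.0529 -0.4563] 19.503099782560895 29.25
blade expected (np.float64(358.15617568360096), np.float64(169.27201270408997)) (np.float64(199.87770021407414), np.float64(197.4753714845214))
```

View pics/s7.png

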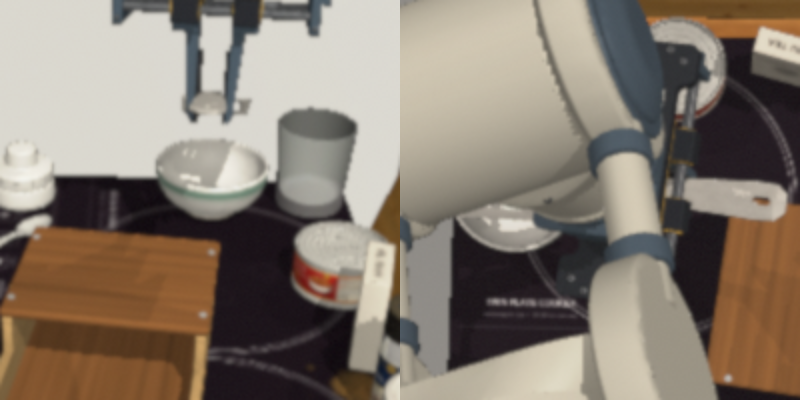

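The scene half shows the blade at about (357,171) against an expected (358,169), clear above the bowl rim. Bowl and box both stand where they were, so I'm handing in.

```bash
python3 -c "
from bench import ctrl
print(ctrl.current_grasp_force(),ctrl.sign_off())"
```

```text
the job is handed in; nothing more can be done
29.962144731607623 None
```

The job is handed in, though the sign-off returned no verdict: the turner came out of the box slantwise and is held still over the middle of the bowl, touching nothing, with box and bowl where they were; the first two grasps missed because the real fingertips sit about 34 mm short of the reported TCP.

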